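# Back off the dome camera's retaining ring by two turns

## Task

The knurled ring that holds the clear dome of the security camera has already been loosened by part of its first turn. With a fingertip rolled along its rim, turn it on anticlockwise (seen from above) until it stands two full turns from tight: its tab passes the lug on the housing once, and you stop where the tab points at the lug for the second time; do not run it on towards coming off. Do not pinch or lift anything, do not touch the dome, and leave the mug, jar and screwdriver alone; finish with the hand clear.

Things in the scene. Friction and masses are not known exactly. Their poses are not given: they have to be found in the camera images.
- ring (a joint): The ring's angle in rad: 0 = fully tight (tab at the lug, hard stop), growing as it is turned anticlockwise seen from above (loosened); 6.283 after one full turn, 12.566 after two. Starts between 1.5 and 5.0. Vertical axis; the ring does not rise. Dry friction 0.08 N m (about 1.4 N at the rim); it stays where it is left.
- ring_center (a point): On the ring's vertical axis, half-way up the ring (52 mm above the table); x axis towards the lug. The ring is black plastic, 116 mm across its 36 upright knurl ribs (2 mm proud, from 42 to 62 mm above the table); underside 40 mm, flat top 64 mm above the table.
- housing: White round housing under the ring, fixed to the table, 148 mm across and 40 mm high: a ledge 16 mm wide round the ring's foot. Origin on the axis at table height, z up, x axis towards the lug.
- ring_tab (a point): Top of the raised white tab on the ring's flat top (14 mm along the radius, 10 mm wide, 3 mm high), 48.5 mm from the axis; it turns with the ring.
- lug (a point): Top of the fixed white lug on the side of the housing, a block with a black line on it, 82 mm from the axis, 14 mm wide, reaching to 94 mm from the axis; its top is 40 mm above the table, the black line 2 mm higher. The tab lines up with it at every full turn.
- mug_mid (a point): Half-way up the white mug (76 mm across, 85 mm high, one handle), loose on the table, to be left alone.
- jar_mid (a point): Half-way up a small clear jar with a steel lid (56 mm across, 60 mm high), loose on the table, to be left alone.
- screwdriver: A screwdriver lying on the table, its origin below its middle, x along it towards the tip, to be left alone.
- dome: The clear dome, 80 mm across and 30 mm high, its origin at the centre of its underside, 64 mm above the table; not to be touched.
Not all that is in view belongs to the job. What is meant by the housing is not yellow, and is the larger of those in its own colour.

How it is judged:
On the way:
1. the tab has passed the lug for the first time (one full turn from tight) (value of joint ring between 6.4 and 10 rad), for 0.1 s.
At the end, for the whole second after the job is handed in: The ring rests two full turns from tight (12.57 rad), within 0.3 rad (17 degrees), and the mug, jar and screwdriver lie within 20 mm of where they were (value of joint ring between 12.2664 and 12.8664 rad and velocity of joint ring between -0.05 and 0.05 rad/s and distance of each of mug_mid, jar_mid, screwdriver from where it was at the start of the episode below 0.02 m); the robot touches nothing.
It fails at once if the ring is run on more than 1 rad past two turns, towards coming off (value of joint ring above 13.5664 rad).
It fails at once if the dome is touched (more than 1 N) (contact force between any of the arm, the fingers and dome above 1 N).
It fails at once if the mug, jar or screwdriver is moved or lifted by more than 20 mm (distance of any of mug_mid, jar_mid, screwdriver from where it was at the start of the episode above 0.02 m).
It also fails if it takes over 72 s, if anything falls off the work surface, if the arm or the gripper's body presses on something with over 40 N, if the wrist force passes 120 N, or if a joint passes its speed limit or range.

## Robot

A 6-joint arm with a two-finger parallel gripper is mounted at the origin on the work surface. World frame = base frame: x ahead of the robot, y to its left, z up, the work surface at z = 0. Lengths are in m, angles in rad, forces in N, time in s.
With the tool pointing down it reaches from about 0.3 to 0.875 m from the base axis. Payload 4.2 kg.
Tool frame: the origin (TCP) lies at the very end of the fingers, on their centre line; the grasp point (between the pads) lies 19 mm behind it (bot.grasp_offset is the distance from the TCP to the grasp point, in m); z points along the fingers, y is the line along which they close (so a half turn about z gives the same grasp; the last joint's range is limited). The gripper opens to 85 mm and grips with 20 to 120 N. Pads are 22 mm wide; open, the fingers measure 114 mm over their backs; the gripper's body (76 mm by 85 mm) begins 54 mm behind the grasp point. The pads swing forward as they close: fully open they stand 13 mm farther back than shut.
Start: joints at [-1.201, 0.32, 1.565, -0, 1.257, -0.02], TCP at [0.219, -0.532, 0.231] pointing down, gripper open.
Joint ranges: [-3.11, 3.11], [-0.84, 2.01], [0.21, 2.61], [-1.34, 4.49], [0.05, 2.63], [-2.56, 2.56]. Speed limits (rad/s): [2.57, 2.57, 3.14, 3.14, 3.14, 3.14].

## Interface

Orientations are given as a rotation vector (axis times angle).
In Python, from rig import bot gives the robot as it stands.
- The arm moves only by the tool servo_tool, never from a script. Its arguments are lists of equal length, an entry for each row: "jaw": the gripper command: -1 is fully open, 1 is shut, values between are in proportion; "slide": the shift along the tool's x, y, z in m, a list of three; "angular": the turn, a rotation vector about the tool's x, y, z in degrees, a list of three. In form: {"jaw": [jaw, ...], "slide": [[x, y, z], ...], "angular": [[rx, ry, rz], ...]}. A call has 1 to 10 rows; each row shifts and turns the commanded pose from where the row before left it, along the tool's axes as they then stand; what a row does not reach is not made up. A row lasts 1/8 s, in which the tool goes at most 62.5 mm and 10.7 degrees, less where a joint would pass 70% of its speed; a pose out of reach is approached as far as the arm can. A call with a gripper value outside its range is refused whole. The fingers move at their own pace and stop on an object; "squeeze" is the grip in N (left out, the last holds). Time passes only in rows, so rows that do not move let the fingers close. It gives the time, the measured TCP pose, the force, the opening and the grip force at its end, in the units of the state.
- bot.sense(): the state, without advancing time (a new reading comes with each control period).
- bot.get_image(name): name is "side" or "top" or "wrist"; returns the picture (480x640x3 uint8, red, green, blue); there is no depth.
- bot.camera_params(name): a dict with "fovy" (degrees; the focal length in pixels is half the picture's height over the tangent of half this angle, whatever the lens; pixels are square), "cx", "cy" (the principal point, pixels), "xyz" and "rotation" of the camera in the world; the wrist camera has in their place "T_tool_cam" (4x4, takes a point from camera to tool coordinates, whose origin is the TCP and whose axes are the flange's). Camera axes: x right, y up, looking along -z (the intrinsics and any distortion apply to the point x, -y, -z); pixel columns grow to the right and rows downward; lengths in m; the calibration is good to about 2 mm. The wrist camera is an equidistant fisheye: a pixel r from the principal point sees the ray r / f radians off the axis. A picture is of the moment at which its call begins: read the wrist's pose just before it. camera_params takes no time and is no camera call.
- bot.finish_job(): hands the job in; it is judged then, once.
The state is a dict: "time_s": time; "joint_positions": joint angles; "qvel": joint speeds; "joint_efforts": joint torques, N m; "position": TCP position; "tool_rot": TCP orientation; "force": force on the tool from outside, world axes, zero at the start; "torque": the same for the moment, N m; "finger_gap": opening from 0.0 (shut) to 1.0 (fully open); "grasp_force": force on a finger pad.
Only numpy, scipy, OpenCV 4.12 (cv2) and the standard library are available. Lean on these libraries where they do the work, as an engineer would, in place of code of your own. Each camera call takes 0.05 s, during which the arm holds its last target. There are 200 camera calls.

## Working session

There is one attempt and no reset: what is moved stays moved. The work goes in short steps, Python scripts to look and compute and a tool call to move; the robot and the scene stay as the last step left them, time stands still between calls to the robot, and variables do not carry over. Pictures are saved under pics/ and viewed, at most 10 in all, crops included, and the job is handed in when it is done.

Besides the shell and the picture viewer there is one more tool, called as name(argument=value, ...) on one line, values as JSON. servo_tool: Moves the arm, as the interface text tells. Its arguments: {"type":"object","properties":{"jaw":{"type":"array"},"slide":{"type":"array"},"angular":{"type":"array"},"squeeze":{"type":"number"}},"required":["jaw","slide","angular"]}

```bash
ls; mkdir -p pics; python3 - <<'E'
from rig import bot
import cv2
for n in("top","side"):
    im=bot.get_image(n); cv2.imwrite(f"pics/{n}0.png",im[:,:,::-1]); p=bot.camera_params(n); print(n,p)
print(bot.camera_params("wrist"))
s=bot.sense();print(s["position"],s["tool_rot"],s["time_s"],s["force"])
E
```

```text
pics
top {'fovy': 51.87222493456951, 'cx': 332.8960694762123, 'cy': 236.93878354757175, 'xyz': array([ 0.50977044, -0.01190655,  1.06990094]), 'rotation': array([ 0.08452082, -0.03861863, -1.58030519])}
side {'fovy': 50.18665035689784, 'cx': 314.59666891737703, 'cy': 234.9105360289659, 'xyz': array([ 0.51280948, -0.79848565,  0.66554387]), 'rotation': array([ 0.93420417, -0.03278237, -0.06845027])}
{'fovy': 65.70646984690485, 'cx': 324.568154725714, 'cy': 236.9552391707531, 'T_tool_cam': array([[-5.91850138e-04,  9.52465699e-01,  3.04645272e-01,
         7.80655206e-02],
       [ 9.99999819e-01,  5.96532115e-04,  7.77089131e-05,
        -8.32528442e-04],
       [-1.07715614e-04,  3.04645263e-01, -9.52465880e-01,
        -1.42245751e-01],
       [ 0.00000000e+00,  0.00000000e+00,  0.00000000e+00,
         1.00000000e+00]])}
[ 0.2183281  -0.53149742  0.23058059] [-3.08062120e+00 -6.08095279e-01  4.29862627e-04] 0.1 [-0.6180564  -0.50250009 -0.26402255]
```

View pics/top0.png

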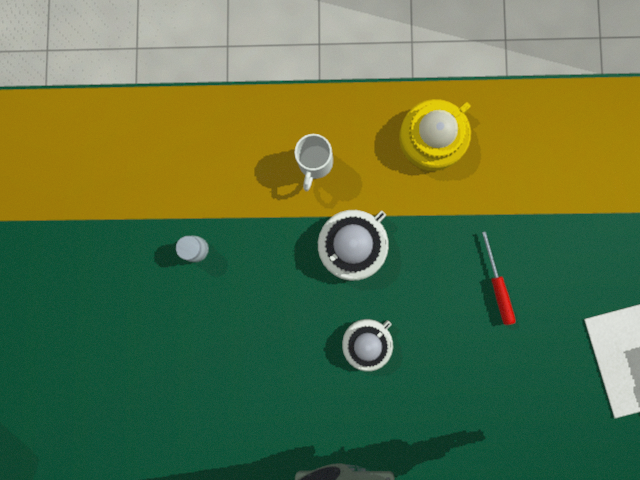

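View pics/side0.png

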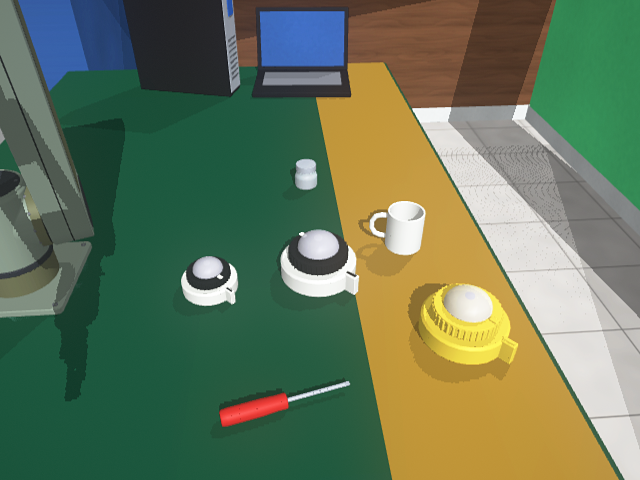

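Three candidates in the top view: the yellow one (436,133), the small white one (368,346) and the large white one (353,245). The large white one fits, since it isn't yellow and is the larger of the two whites. I'll measure it and confirm with a crop.

```bash
cat > h.py <<'E'
import numpy as np, cv2
from scipy.spatial.transform import Rotation as R
from rig import bot
def ray_plane(n,uv,z):
    p=bot.camera_params(n); f=240/np.tan(np.radians(p["fovy"]/2))
    uv=np.atleast_2d(uv).astype(float)
    d=np.c_[(uv[:,0]-p["cx"])/f,-(uv[:,1]-p["cy"])/f,-np.ones(len(uv))]
    d=R.from_rotvec(p["rotation"]).apply(d); o=np.array(p["xyz"])
    return o+d*((z-o[2])/d[:,2])[:,None]
def ring_meas(im):
    # top view: black ring near housing
    x0,y0=305,195
    c=im[y0:295,x0:400]; hsv=cv2.cvtColor(c,cv2.COLOR_RGB2HSV)
    white=((hsv[:,:,1]<40)&(hsv[:,:,2]>200)).astype(np.uint8)
    black=((hsv[:,:,2]<60)&(hsv[:,:,1]<90)).astype(np.uint8)
    return white,black,(x0,y0)
E
python3 - <<'E'
from h import *
im=bot.get_image("top"); w,b,o=ring_meas(im)
c=im[195:295,305:400]
big=cv2.resize(c,None,fx=4,fy=4,interpolation=cv2.INTER_CUBIC)
m=cv2.resize(np.dstack([w*255,b*255,b*0]),None,fx=4,fy=4,interpolation=0)
cv2.imwrite("pics/crop.png",np.hstack([big[:,:,::-1],m]))
n,l,st,ce=cv2.connectedComponentsWithStats(w)
for i in range(1,n):
    if st[i,4]>6: print("w",st[i],ce[i]+o,ray_plane("top",ce[i]+o,.067))
n,l,st,ce=cv2.connectedComponentsWithStats(b)
for i in range(1,n):
    if st[i,4]>6: print("b",st[i],ce[i]+o)
for n,uv,z in(("mug",(314,160),.04),("jar",(192,249),.03),("small",(368,346),.04),("yellow",(436,133),.04),("sdtip",(485,233),.01),("sdend",(510,324),.01),("bigc",(353,245),.05)): print(n,ray_plane("top",uv,z))
E
```

```text
w [ 24  15  59  69 765] [367.17385621 240.29542484] [[ 0.58095525 -0.05267527  0.067     ]]
w [54 38  8 12 61] [362.78688525 239.40983607] [[ 0.58286402 -0.04378945  0.067     ]]
w [25 61  5  4 13] [332.15384615 257.84615385] [[0.54600674 0.01892228 0.067     ]]
b [ 21  22  54  55 941] [353.23379384 243.83634431]
mug [[0.75501987 0.05638538 0.04      ]]
jar [[0.56927736 0.31835306 0.03      ]]
small [[ 0.36515884 -0.05225141  0.04      ]]
yellow [[ 0.80880804 -0.20253726  0.04      ]]
sdtip [[ 0.59774691 -0.30661443  0.01      ]]
sdend [[ 0.40502675 -0.35237249  0.01      ]]
bigc [[ 0.57274087 -0.02394743  0.05      ]]
```

View pics/crop.png

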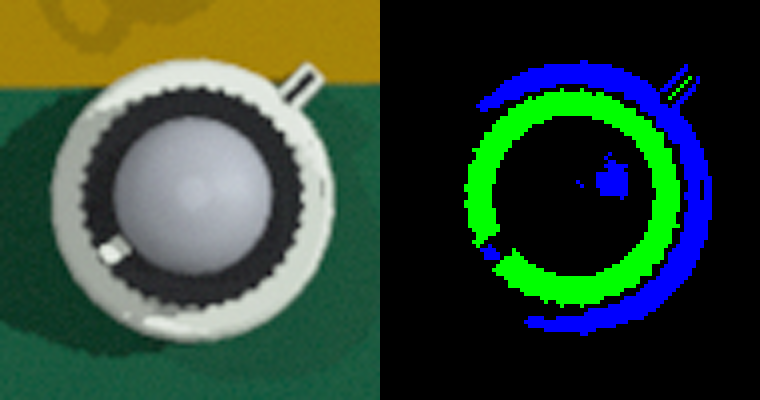

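The crop confirms it: large white housing, black ring centred near (353,244), tab near (333.5,257.5) and lug near (380.5,216.5). Next I'll work out the numbers.

```bash
python3 - <<'E'
from h import *
im=bot.get_image("top"); w,b,o=ring_meas(im)
k=cv2.morphologyEx(b,cv2.MORPH_OPEN,np.ones((3,3),np.uint8))
cs,_=cv2.findContours(k,cv2.RETR_EXTERNAL,cv2.CHAIN_APPROX_NONE)
c=cv2.convexHull(max(cs,key=cv2.contourArea))[:,0,:]+np.array(o)
P=ray_plane("top",c,.062)[:,:2].astype(np.float32)
(cx,cy),r=cv2.minEnclosingCircle(P); print("ring",cx,cy,r, cv2.fitEllipse(P))
lug=ray_plane("top",(380.5,216.5),.041)[0]; tab=ray_plane("top",(333.6,257.6),.067)[0]
C=np.array([cx,cy])
for n,p in(("lug",lug),("tab",tab)):
    d=p[:2]-C; print(n,p,np.hypot(*d),np.degrees(np.arctan2(d[1],d[0])))
s=bot.sense(); M=R.from_rotvec(s["tool_rot"]).as_matrix()
print("xang",np.degrees(np.arctan2(M[1,0],M[0,0])),M[:,2])
xa=np.arctan2(M[1,0],M[0,0]); 
al=xa+np.pi; t=np.r_[C+.090*np.array([np.cos(al),np.sin(al)]),.23]
print("target",t,"tool slide",M.T@(t-s["position"]))
E
```

```text
ring 0.5741848945617676 -0.023812277242541313 0.055774252861738205 ((0.5744902491569519, -0.023267950862646103), (0.10948653519153595, 0.10965433716773987), 11.104928970336914)
lug [ 0.63240896 -0.08231625  0.041     ] 0.08253942975866856 -45.13739257290969
tab [0.54647632 0.01597679 0.067     ] 0.04848644145626327 124.85283891419299
xang 22.33443622662597 [-4.13452848e-04  9.86199013e-04 -9.99999428e-01]
target [ 0.49093656 -0.05801337  0.23      ] tool slide [ 0.43206562 -0.33450374  0.00114615]
```

servo_tool(jaw=[1,1,1,1,1,1,1,1,1,1], slide=[[0.043,-0.0335,0],[0.043,-0.0335,0],[0.043,-0.0335,0],[0.043,-0.0335,0],[0.043,-0.0335,0],[0.043,-0.0335,0],[0.043,-0.0335,0],[0.043,-0.0335,0],[0.043,-0.0335,0],[0.043,-0.0335,0]], angular=[[0,0,0],[0,0,0],[0,0,0],[0,0,0],[0,0,0],[0,0,0],[0,0,0],[0,0,0],[0,0,0],[0,0,0]], squeeze=30)

```text
time_s: 1.45
position: [0.4896, -0.0569, 0.2313]
tool_rot: [3.082, 0.609, 0.0]
force: [0.3, -0.9, 0.3]
finger_gap: -0.002
grasp_force: 0.0
```

servo_tool(jaw=[1,1,1,1], slide=[[0,0,0.045],[0,0,0.045],[0,0,0.04],[0,0,0]], angular=[[0,0,0],[0,0,0],[0,0,0],[0,0,0]])

```text
time_s: 1.95
position: [0.4866, -0.0582, 0.0989]
tool_rot: [-3.08, -0.608, 0.011]
force: [0.4, -0.6, 0.7]
finger_gap: -0.001
grasp_force: 0.0
```

```bash
python3 - <<'E'
from h import *
s=bot.sense(); im=bot.get_image("wrist"); print(s["position"])
cv2.imwrite("pics/w1.png",im[:,:,::-1])
E
```

```text
[ 0.48661889 -0.05823135  0.09889458]
```

View pics/w1.png

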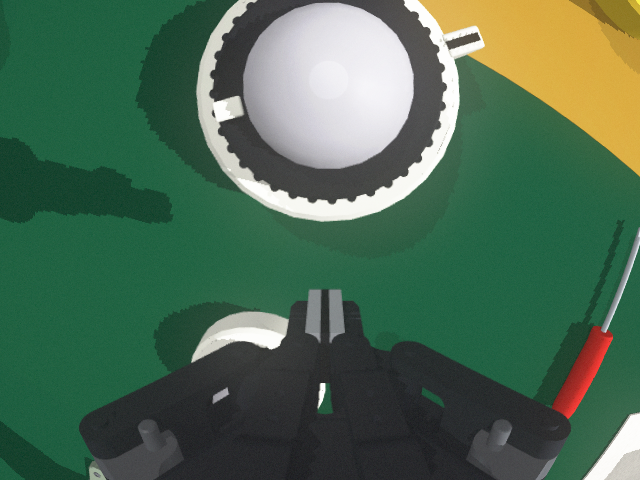

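The closed fingers are at (326,300) and line up with the ring centre at u≈328. The tab is at (228,110) and the lug at (463,40), with nothing in the way. I'll descend beside the rim.

servo_tool(jaw=[1,1,1,1], slide=[[0,0,0.025],[0,0,0.025],[0.01,0,0],[0,0,0]], angular=[[0,0,0],[0,0,0],[0,0,0],[0,0,0]])

```text
time_s: 2.5
position: [0.5009, -0.0549, 0.0533]
tool_rot: [3.08, 0.609, 0.007]
force: [0.6, -0.7, 0.8]
finger_gap: 0.003
grasp_force: 0.0
```

```bash
cat > st.py <<'E'
from h import *
C=np.array([.5743,-.0236])
s=bot.sense(); M=R.from_rotvec(s["tool_rot"]).as_matrix()
d=s["position"][:2]-C
print("t",s["time_s"],"z",s["position"][2],"r",np.hypot(*d),"al",np.degrees(np.arctan2(d[1],d[0]))%360,"xang+180",np.degrees(np.arctan2(M[1,0],M[0,0]))%360+180,"q6",s["joint_positions"][5],"Ftool",M.T@s["force"],"zax",M[:2,2])
E
python3 st.py
```

```text
t 2.5 z 0.053332030616888265 r 0.07976961520090722 al 203.08800974978763 xang+180 202.3574597025082 q6 1.048690561326962 Ftool [ 0.32916966  0.88966224 -0.79641302] zax [ 0.00494008 -0.0006854 ]
```

servo_tool(jaw=[1,1,1,1,1,1], slide=[[0.005,0,0.004],[0.003,0,0],[0.001,0,0],[0.001,0,0],[0,0,0],[0,0,0]], angular=[[0,0,0],[0,0,0],[0,0,0],[0,0,0],[0,0,0],[0,0,0]])

```text
time_s: 3.25
position: [0.5074, -0.051, 0.0473]
tool_rot: [3.082, 0.608, -0.0]
force: [0.1, -0.2, -0.3]
finger_gap: 0.002
grasp_force: 0.0
```

```bash
python3 st.py
```

```text
t 3.25 z 0.04727111485642861 r 0.07234731353306098 al 202.29288503138554 xang+180 202.33049232961022 q6 1.0583751125984844 Ftool [0.05566048 0.23833572 0.2795652 ] zax [-1.27839857e-04 -7.19658060e-05]
```

servo_tool(jaw=[1,1,1,1], slide=[[0.001,0,0],[0.001,0,0],[0.001,0,0],[0,0,0]], angular=[[0,0,0],[0,0,0],[0,0,0],[0,0,0]])

```text
time_s: 3.75
position: [0.5103, -0.0499, 0.0473]
tool_rot: [3.082, 0.609, 0.0]
force: [-0.4, -1.2, -0.6]
finger_gap: -0.0
grasp_force: 0.0
```

```bash
python3 st.py
```

```text
t 3.75 z 0.04731094707509424 r 0.06915412299088519 al 202.30939136588253 xang+180 202.3414474094956 q6 1.061235483225839 Ftool [-0.85788731  0.95669514  0.57131438] zax [ 9.31961610e-05 -1.20265691e-04]
```

servo_tool(jaw=[1,1,1], slide=[[0.001,0,0],[0.001,0,0],[0,0,0]], angular=[[0,0,0],[0,0,0],[0,0,0]])

```text
time_s: 4.12
position: [0.5117, -0.0492, 0.0473]
tool_rot: [3.082, 0.609, -0.001]
force: [-1.1, -0.8, 0.7]
finger_gap: 0.002
grasp_force: 0.9
```

```bash
python3 st.py
```

```text
t 4.125 z 0.04726019425035763 r 0.06766222957507737 al 202.27023216283862 xang+180 202.3424228626773 q6 1.0631384919611984 Ftool [-1.27995998  0.33536104 -0.67979527] zax [-0.00089642 -0.00026505]
```

servo_tool(jaw=[1,1,1], slide=[[0.001,0,0],[0.001,0,0],[0,0,0]], angular=[[0,0,0],[0,0,0],[0,0,0]])

```text
time_s: 4.5
position: [0.5117, -0.0489, 0.0471]
tool_rot: [3.082, 0.609, -0.008]
force: [-6.2, -4.6, 5.1]
finger_gap: -0.001
grasp_force: 3.6
```

```bash
python3 st.py
```

```text
t 4.5 z 0.04714471469099037 r 0.06748161761170089 al 202.0295781023169 xang+180 202.36933972249858 q6 1.0651317871486745 Ftool [-7.48657881  1.95071071 -5.06929536] zax [-0.0047224  -0.00093515]
```

servo_tool(jaw=[1,1,1,1,1], slide=[[0.001,0.0115,0],[0.001,0.0115,0],[0.001,0.0115,0],[0.001,0.0115,0],[0.001,0.0115,0]], angular=[[0,0,-10],[0,0,-10],[0,0,-10],[0,0,-10],[0,0,-10]])

```text
time_s: 5.12
position: [0.5538, -0.0884, 0.0472]
tool_rot: [2.529, 1.862, -0.007]
force: [-4.1, -7.3, 1.7]
finger_gap: -0.001
grasp_force: 4.0
```

```bash
cat >> st.py <<'E'
def tabang():
    s=bot.sense(); im=bot.get_image("wrist"); p=bot.camera_params("wrist")
    M=np.eye(4); M[:3,:3]=R.from_rotvec(s["tool_rot"]).as_matrix(); M[:3,3]=s["position"]
    T=M@p["T_tool_cam"]; f=240/np.tan(np.radians(p["fovy"]/2))
    v,u=np.mgrid[0:480,0:640].astype(float); x=u-p["cx"]; y=v-p["cy"]; r=np.hypot(x,y)+1e-9; th=r/f
    d=np.stack([np.sin(th)*x/r,-np.sin(th)*y/r,-np.cos(th)],-1)@T[:3,:3].T
    o=T[:3,3]; q=o[:2]+d[...,:2]*((.067-o[2])/d[...,2])[...,None]-C
    rr=np.hypot(q[...,0],q[...,1]); ok=(rr>.0455)&(rr<.054)&(d[...,2]<0)
    hsv=cv2.cvtColor(im,cv2.COLOR_RGB2HSV)
    m=(ok&(hsv[...,2]>150)&(hsv[...,1]<60)).astype(np.uint8)
    n,l,st,ce=cv2.connectedComponentsWithStats(m)
    for i in sorted(range(1,n),key=lambda i:-st[i,4])[:3]:
        k=l==i; a=np.degrees(np.arctan2(q[k][:,1].mean(),q[k][:,0].mean()))
        print("cand px",ce[i].round(),"area",st[i,4],"r",rr[k].mean().round(4),"ang from lug",round((a+45.1)%360,1))
    return im
im=tabang()
E
python3 st.py; python3 - <<'E'
from h import *
cv2.imwrite("pics/w2.png",bot.get_image("wrist")[:,:,::-1])
E
```

```text
t 5.125 z 0.04718165149943618 r 0.06796585910784486 al 252.4311818086106 xang+180 252.73478743548492 q6 0.12781126145538288 Ftool [-8.22757113 -1.76030851 -1.62977915] zax [-0.00313957 -0.00304637]
cand px [185. 180.] area 635 r 0.0499 ang from lug 216.6
cand px [245. 275.] area 280 r 0.0531 ang from lug 263.0
cand px [368. 295.] area 78 r 0.0531 ang from lug 314.4
```

View pics/w2.png

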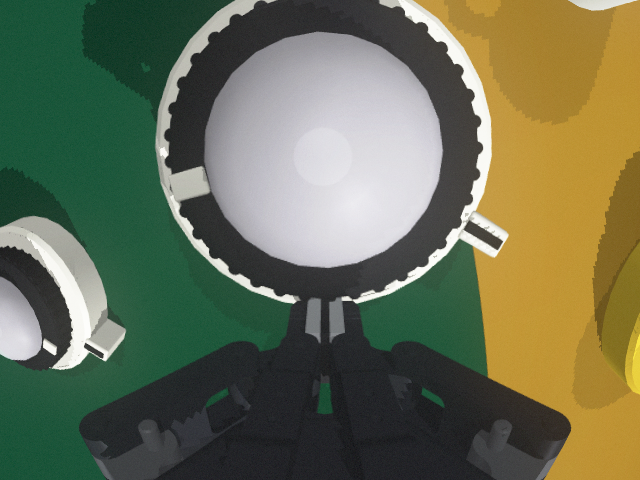

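The tab has turned from about 170° to 217° and is now at (188,183) in the wrist view. The fingertip is carrying the ring with about 8 N of radial press, so I'll continue.

servo_tool(jaw=[1,1,1,1,1,1], slide=[[0.001,0.0115,0],[0.001,0.0115,0],[0.001,0.0115,0],[0.001,0.0115,0],[0.001,0.0115,0],[0.001,0.0115,0]], angular=[[0,0,-10],[0,0,-10],[0,0,-10],[0,0,-10],[0,0,-10],[0,0,-10]])

```text
time_s: 5.98
position: [0.6221, -0.0738, 0.0474]
tool_rot: [1.259, 2.873, -0.001]
force: [2.0, -4.5, -2.3]
finger_gap: -0.003
grasp_force: 2.3
```

```bash
python3 st.py
```

```text
t 5.975 z 0.047421336244854076 r 0.06928583227031 al 313.58687378506465 xang+180 312.66991722541366 q6 -0.8785064399577572 Ftool [-4.66826895 -1.59828053  2.36863724] zax [ 0.00448029 -0.0026692 ]
cand px [181. 184.] area 684 r 0.0501 ang from lug 279.7
cand px [188. 222.] area 80 r 0.0531 ang from lug 294.8
cand px [167. 146.] area 78 r 0.0532 ang from lug 264.0
```

servo_tool(jaw=[1,1,1,1,1,1,1,1], slide=[[0.0015,0.0115,0],[0.0015,0.0115,0],[0.001,0.0115,0],[0.001,0.0115,0],[0.001,0.0115,0],[0.001,0.0115,0],[0.001,0.0115,0],[0.001,0.0115,0]], angular=[[0,0,-10],[0,0,-10],[0,0,-10],[0,0,-10],[0,0,-10],[0,0,-10],[0,0,-10],[0,0,-10]])

```text
time_s: 7.02
position: [0.6333, 0.0139, 0.0475]
tool_rot: [-0.879, 3.009, -0.001]
force: [4.8, 0.7, -3.6]
finger_gap: 0.003
grasp_force: 2.2
```

```bash
python3 st.py
```

```text
t 7.025 z 0.04752374388770479 r 0.06991643687084188 al 32.42323500100481 xang+180 392.5537531801065 q6 -2.1367990813051194 Ftool [-4.36693725 -1.99516037  3.60846906] zax [0.0067485  0.00127757]
cand px [184. 183.] area 640 r 0.0499 ang from lug 1.1
cand px [248.   9.] area 72 r 0.0532 ang from lug 284.9
cand px [225.  24.] area 69 r 0.0533 ang from lug 295.0
```

servo_tool(jaw=[1,1,1,1,1,1,1,1,1,1], slide=[[-0.012,0,0],[0.0012,-0.0135,0],[0.0012,-0.0135,0],[0.0012,-0.0135,0],[0.0012,-0.0135,0],[0.0012,-0.0135,0],[0.0012,-0.0135,0],[0.0012,-0.0135,0],[0.0012,-0.0135,0],[0.0012,-0.0135,0]], angular=[[0,0,0],[0,0,10],[0,0,10],[0,0,10],[0,0,10],[0,0,10],[0,0,10],[0,0,10],[0,0,10],[0,0,10]])

```text
time_s: 8.32
position: [0.6167, -0.0884, 0.0472]
tool_rot: [1.526, 2.746, 0.0]
force: [0.3, -0.4, -0.3]
finger_gap: -0.001
grasp_force: 0.0
```

servo_tool(jaw=[1,1,1,1,1,1,1,1,1,1], slide=[[0.0012,-0.0135,0],[0.0012,-0.0135,0],[0.0012,-0.0135,0],[0.0012,-0.0135,0],[0.0012,-0.0135,0],[0.0012,-0.0135,0],[0.0012,-0.0135,0],[0.0012,-0.0135,0],[0.0012,-0.0135,0],[0,0,0]], angular=[[0,0,10],[0,0,10],[0,0,10],[0,0,10],[0,0,10],[0,0,10],[0,0,10],[0,0,10],[0,0,10],[0,0,0]])

```text
time_s: 9.57
position: [0.5091, -0.0633, 0.0473]
tool_rot: [-3.016, -0.877, 0.0]
force: [1.2, 0.2, 0.6]
finger_gap: -0.001
grasp_force: 0.0
```

```bash
python3 st.py
```

```text
t 9.575 z 0.04734174905210611 r 0.07637889980853317 al 211.3210040703932 xang+180 212.4264903800049 q6 0.8585922587028778 Ftool [ 1.14004594  0.44041844 -0.57409056] zax [-0.00025469  0.00010695]
cand px [472.  95.] area 672 r 0.0499 ang from lug 3.0
cand px [378. 271.] area 95 r 0.053 ang from lug 276.3
cand px [353. 277.] area 90 r 0.0531 ang from lug 266.0
```

servo_tool(jaw=[1,1,1,1,1,1,1,1,1,1], slide=[[0.006,0,0],[0.005,0,0],[0.001,0.0115,0],[0.001,0.0115,0],[0.001,0.0115,0],[0.001,0.0115,0],[0.001,0.0115,0],[0.001,0.0115,0],[0.001,0.0115,0],[0.001,0.0115,0]], angular=[[0,0,0],[0,0,0],[0,0,-10],[0,0,-10],[0,0,-10],[0,0,-10],[0,0,-10],[0,0,-10],[0,0,-10],[0,0,-10]])

```text
time_s: 10.88
position: [0.6016, -0.0867, 0.0474]
tool_rot: [1.737, 2.612, -0.003]
force: [1.8, -7.8, -0.8]
finger_gap: -0.0
grasp_force: 3.6
```

```bash
python3 st.py
```

```text
t 10.875 z 0.04738934485036703 r 0.0687193221240063 al 293.3700238710835 xang+180 292.7453720532949 q6 -0.5535794115933228 Ftool [-7.9083191  -1.40234457  0.80222513] zax [ 0.00303222 -0.00456584]
cand px [464. 121.] area 636 r 0.0497 ang from lug 82.2
cand px [180. 203.] area 89 r 0.0531 ang from lug 266.0
cand px [192. 227.] area 89 r 0.0531 ang from lug 276.4
```

servo_tool(jaw=[1,1,1,1,1,1,1,1,1,1], slide=[[0.0013,0.0115,0],[0.0013,0.0115,0],[0.001,0.0115,0],[0.001,0.0115,0],[0.001,0.0115,0],[0.001,0.0115,0],[0.001,0.0115,0],[0.001,0.0115,0],[0.001,0.0115,0],[0.001,0.0115,0]], angular=[[0,0,-10],[0,0,-10],[0,0,-10],[0,0,-10],[0,0,-10],[0,0,-10],[0,0,-10],[0,0,-10],[0,0,-10],[0,0,-10]])

```text
time_s: 12.18
position: [0.6331, 0.0141, 0.0474]
tool_rot: [-0.882, 3.009, -0.002]
force: [3.2, 0.8, -2.1]
finger_gap: 0.001
grasp_force: 1.8
```

```bash
python3 st.py
```

```text
t 12.175 z 0.04744469143574244 r 0.0698452208919537 al 32.62332112275472 xang+180 392.6848202781167 q6 -2.1377688023709385 Ftool [-3.0742757  -1.04760261  2.13184262] zax [0.00595059 0.0004575 ]
cand px [465. 118.] area 659 r 0.0497 ang from lug 180.7
cand px [242.  13.] area 69 r 0.0532 ang from lug 287.6
cand px [200.  50.] area 65 r 0.0533 ang from lug 307.8
```

Ring is now about 541°, so another 179° or so to go. Rewinding again.

servo_tool(jaw=[1,1,1,1,1,1,1,1,1,1], slide=[[-0.012,0,0],[0.0012,-0.0135,0],[0.0012,-0.0135,0],[0.0012,-0.0135,0],[0.0012,-0.0135,0],[0.0012,-0.0135,0],[0.0012,-0.0135,0],[0.0012,-0.0135,0],[0.0012,-0.0135,0],[0.0012,-0.0135,0]], angular=[[0,0,0],[0,0,10],[0,0,10],[0,0,10],[0,0,10],[0,0,10],[0,0,10],[0,0,10],[0,0,10],[0,0,10]])

```text
time_s: 13.48
position: [0.6162, -0.0881, 0.0471]
tool_rot: [-1.526, -2.746, 0.001]
force: [0.3, -0.5, 0.4]
finger_gap: -0.0
grasp_force: 0.0
```

servo_tool(jaw=[1,1,1,1,1,1,1,1,1,1], slide=[[0.0012,-0.0135,0],[0.0012,-0.0135,0],[0.0012,-0.0135,0],[0.0012,-0.0135,0],[0.0012,-0.0135,0],[0.0012,-0.0135,0],[0.0012,-0.0135,0],[0.0012,-0.0135,0],[0.0012,-0.0135,0],[0,0,0]], angular=[[0,0,10],[0,0,10],[0,0,10],[0,0,10],[0,0,10],[0,0,10],[0,0,10],[0,0,10],[0,0,10],[0,0,0]])

```text
time_s: 14.72
position: [0.5087, -0.0629, 0.0473]
tool_rot: [-3.017, -0.877, 0.001]
force: [0.6, -0.5, 0.6]
finger_gap: 0.001
grasp_force: 0.0
```

```bash
python3 st.py
```

```text
t 14.725 z 0.04728783104860562 r 0.07650401211872251 al 210.92857686237645 xang+180 212.42176437304045 q6 0.8597591745889654 Ftool [ 0.22571235  0.7619764  -0.6286378 ] zax [-8.03268046e-04 -9.03541959e-05]
cand px [193. 168.] area 658 r 0.0498 ang from lug 182.2
cand px [360. 276.] area 88 r 0.0531 ang from lug 268.5
cand px [386. 269.] area 86 r 0.053 ang from lug 278.9
```

servo_tool(jaw=[1,1,1,1,1,1,1,1,1,1], slide=[[0.006,0,0],[0.005,0,0],[0.001,0.0115,0],[0.001,0.0115,0],[0.001,0.0115,0],[0.001,0.0115,0],[0.001,0.0115,0],[0.001,0.0115,0],[0.001,0.0115,0],[0.001,0.0115,0]], angular=[[0,0,0],[0,0,0],[0,0,-10],[0,0,-10],[0,0,-10],[0,0,-10],[0,0,-10],[0,0,-10],[0,0,-10],[0,0,-10]])

```text
time_s: 16.02
position: [0.601, -0.0868, 0.0474]
tool_rot: [1.736, 2.612, -0.005]
force: [0.9, -9.5, -3.1]
finger_gap: 0.001
grasp_force: 4.7
```

servo_tool(jaw=[1,1,1,1,1,1,1], slide=[[0.0013,0.0115,0],[0.0013,0.0115,0],[0.001,0.0115,0],[0.001,0.0115,0],[0.001,0.0115,0],[0.001,0.0115,0],[0,0,0]], angular=[[0,0,-10],[0,0,-10],[0,0,-10],[0,0,-10],[0,0,-10],[0,0,-10],[0,0,0]])

```text
time_s: 16.9
position: [0.6439, -0.0299, 0.0475]
tool_rot: [0.206, 3.126, 0.0]
force: [8.1, -0.0, -4.9]
finger_gap: 0.002
grasp_force: 3.8
```

```bash
python3 st.py
```

```text
t 16.9 z 0.047502858897477206 r 0.06983763840529299 al 354.82792220604875 xang+180 352.45915938030817 q6 -1.5035338735617598 Ftool [-7.94083942  1.03975514  4.97839771] zax [ 0.00889426 -0.00048861]
cand px [183. 203.] area 648 r 0.05 ang from lug 328.7
cand px [172.  88.] area 85 r 0.0531 ang from lug 282.4
cand px [185.  64.] area 82 r 0.0531 ang from lug 272.2
```

servo_tool(jaw=[1,1,1,1], slide=[[0.001,0.0115,0],[0.001,0.0115,0],[0.001,0.0115,0],[0,0,0]], angular=[[0,0,-10],[0,0,-10],[0,0,-10],[0,0,0]])

```text
time_s: 17.45
position: [0.638, 0.0053, 0.0474]
tool_rot: [-0.61, 3.075, 0.001]
force: [4.9, 4.5, -3.5]
finger_gap: 0.005
grasp_force: 3.1
```

```bash
python3 st.py
```

```text
t 17.45 z 0.047405846107833674 r 0.06997639498335076 al 24.42093986800891 xang+180 382.43327326537474 q6 -1.9740604530514405 Ftool [-6.22320403  2.33336556  3.49314664] zax [0.00605995 0.00156417]
cand px [184. 203.] area 622 r 0.0499 ang from lug 359.3
cand px [246.   7.] area 84 r 0.0532 ang from lug 272.5
cand px [222.  22.] area 74 r 0.0532 ang from lug 282.8
```

The tab is at about 719°. I'll back off radially, rise, and check from the top camera.

servo_tool(jaw=[1,1,1,1,1,1,1,1], slide=[[-0.01,0,0],[-0.015,0,0],[0,0,-0.05],[0,0,-0.05],[0,0,-0.05],[-0.05,0,0],[-0.05,0,0],[0,0,0]], angular=[[0,0,0],[0,0,0],[0,0,0],[0,0,0],[0,0,0],[0,0,0],[0,0,0],[0,0,0]])

```text
time_s: 18.5
position: [0.7531, 0.0529, 0.1952]
tool_rot: [0.611, -3.081, -0.0]
force: [-0.3, -0.5, 0.1]
finger_gap: 0.002
grasp_force: 0.0
```

```bash
python3 st.py; python3 - <<'E'
from h import *
cv2.imwrite("pics/t9.png",bot.get_image("top")[:,:,::-1])
cv2.imwrite("pics/w9.png",bot.get_image("wrist")[:,:,::-1])
E
```

```text
t 18.5 z 0.1952190515845115 r 0.19447142390431957 al 23.166023594712094 xang+180 382.4283469364443 q6 -1.9074430929351647 Ftool [ 0.47335564 -0.32503969 -0.0707347 ] zax [-0.00038816  0.00014066]
cand px [256.   1.] area 15 r 0.0519 ang from lug 3.6
```

View pics/w9.png

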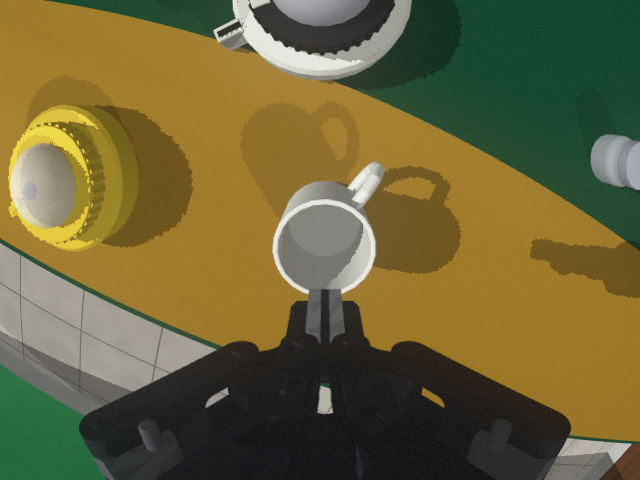

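View pics/t9.png

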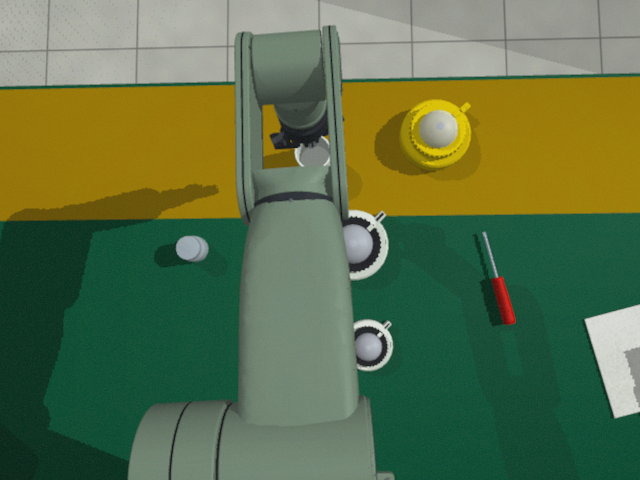

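In the top view the tab (about (373,226)) points at the lug (380,217). The mug, jar and screwdriver haven't moved, and the hand is clear and well above the mug.

```bash
python3 -c "
from rig import bot
print(bot.finish_job())"
```

```text
the job is handed in; nothing more can be done
None
```

The ring now stands about two full turns from tight (about 719° by the wrist camera), with its tab pointing at the lug; the hand is clear, nothing else was disturbed, and the job was handed in at about 19 s with no verdict returned.

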